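Reset the stop collar of a block-printing jig

ROBOT

A 7-joint arm with a two-finger parallel gripper is mounted at the origin on the work surface. World frame = base frame: x ahead of the robot, y to its left, z up, the work surface at z = 0. Lengths are in m, angles in rad, forces in N, time in s.
With the tool pointing down it reaches from about 0.4 to 0.85 m from the base axis. Payload 10.4 kg.
Tool frame: the origin (TCP) lies on the mounting face of the last link; the fingertips stand r.tips_ahead ahead of it and the grasp point (between the pads) lies 164 mm ahead of it (r.tips_ahead is the distance from the TCP to the fingertips, in m); z points along the fingers, y is the line along which they close (so a half turn about z gives the same grasp; the last joint's range is limited). The gripper opens to 87 mm and grips with 3 to 60 N. Pads are 19 mm wide; open, the fingers measure 117 mm over their backs; the gripper's body (75 mm by 190 mm) begins 51 mm behind the grasp point.
Start: joints at [1.308, 0.332, -0.065, 1.46, 0.022, 1.35, -0.088], TCP at [0.148, -0.607, 0.405] pointing down, gripper open.
Joint ranges: [-2.6, 2.6], [-0.5, 2.12], [-1.47, 1.34], [0.16, 2.42], [-1.27, 4.41], [0.06, 2.06], [-2.6, 2.6]. Speed limits (rad/s): [2.22, 2.22, 2.79, 2.79, 3.14, 3.14, 3.14].

INTERFACE

Orientations are given as a unit quaternion [x, y, z, w].
In Python, from bench import telemetry, imaging, job, r gives the robot as it stands.
- The arm moves only by the tool move_arm, never from a script. Its argument "steps" is a list of rows, each an object of numbers: "dx", "dy", "dz": the shift along the tool's x, y, z in cm; "spin": the turn about the tool's z in rad. In form: [{"dx": .., "dy": .., "dz": .., "spin": ..}, ...]. A call has 1 to 12 rows; each row shifts and turns the commanded pose from where the row before left it, along the tool's axes as they then stand; what a row does not reach is not made up. A row lasts 1/10 s, in which the tool goes at most 50 mm and 8.59 degrees, less where a joint would pass 70% of its speed; a pose out of reach is approached as far as the arm can. A call with a gripper value outside its range is refused whole. "claw" is the finger opening in cm, from 0 to 8.7, set as the call begins (left out, the last holds). The fingers move at their own pace and stop on an object; "squeeze" is the grip in N (left out, the last holds). Time passes only in rows, so rows that do not move let the fingers close. It gives the time, the measured TCP pose, the force, the opening and the grip force at its end, in the units of the state.
- telemetry.read_state(): the state, without advancing time (a new reading comes with each control period).
- imaging.camera(name): name is "side" or "top" or "wrist"; returns a dict with "img" (420x560x3 uint8, red, green, blue), "camera_matrix" (3x3 intrinsics, pixels), "D" ([k1, k2, p1, p2, k3] as OpenCV has them; the pictures are not rectified), "R" (3x3) and "t" (3): a world point X has camera coordinates R X + t. Camera axes: x right, y down, z forward; pixel columns grow to the right and rows downward; lengths in m; the calibration is good to about 2 mm. A picture is of the moment at which its call begins. There is no depth.
- job.close_job(): hands the job in; it is judged then, once.
The state is a dict: "time": time; "joint_positions": joint angles; "joint_vel": joint speeds; "joint_torque": joint torques, N m; "ee_pos": TCP position; "eef_rot": TCP orientation; "ft_force": force on the tool from outside, world axes, zero at the start; "torque": the same for the moment, N m; "width": finger opening in m; "grip_force": force on a finger pad.
Only numpy, scipy, OpenCV 4.12 (cv2) and the standard library are available. Lean on these libraries where they do the work, as an engineer would, in place of code of your own. Each camera call takes 0.05 s, during which the arm holds its last target. There are 200 camera calls.

TASK

The carriage of the printing jig stands where the next motif must go. Loosen the wing screw of the stop collar (a good 60 degrees anticlockwise), slide the collar along the rod until it presses the carriage's spring bumper lightly, with about 4 N on top of its own sliding friction, and tighten the screw again so that the collar stays there. Do not shift the carriage, do not drag the collar while its screw is tight, and leave the dishes, bottle, blocks and brush around it alone.

Things in the scene. Friction and masses are not known exactly. Their poses are not given: they have to be found in the camera images.
- jig: the printing jig, fixed: plywood bed 210 x 450 x 15 mm with paper on it and a level steel rod, 12 mm thick, in two posts (36 x 20 mm, tops 81 mm above the table). Origin: centre of the bed's underside; x away from the robot, y along the rod, z up. Rod axis at x = 50, z = 62 mm; posts at y = -205 and 205 mm. Carriage on the rod's +y part, collar on its -y part.
- collar: the steel stop collar on the rod: 40 mm diameter, 18 mm wide along the rod. Origin: its centre, on the rod's axis; y along the rod, towards the carriage. At its start the tight screw bears on a small key on the rod and locks it; with the screw loose it slides snugly and stays where it is left: steady friction along the rod about 6 N, also where there is no key. It cannot turn about the rod.
- wing_grip (a point): mid-height point of the wing screw's head, on its upright axis, 50 mm above the rod's axis. The head is an upright steel bar: 36 mm long (this frame's y), 8 mm thick (x), 24 mm high (14 mm below to 10 mm above this point), on a 10 mm stem; 16 mm free between collar top and head. Turns with the screw. Grip it across its thickness from above to turn it and to push the collar.
- screw (a joint): angle of the wing screw, rad: 0 is tight (the head's bar is then parallel to the rod), it grows as the screw is loosened, anticlockwise seen from above. Found between 0 and 0.15. It locks the collar below about 0.75, frees it above 0.9, and has stops at -0.15 and 1.6. Turning it takes about 0.1 N m.
- carriage: aluminium carriage on the rod: a block 46 x 44 x 40 mm (44 along the rod, top 82 mm above the table) with an arm towards the robot that carries a wooden printing block. Origin: the block's centre, on the rod's axis. It sits stiffly and shifts at about 14 N. On its face towards the collar is a spring bumper.
- carriage_face (a point): centre of the carriage's flat face towards the collar, on the rod's axis, 22 mm from the carriage's centre. The round bumper about the rod (rubber nose, 18 mm across) stands out from here towards the collar by 10 to 41 mm, differently each time and not measured; the nose gives 1 mm per 3 N, over 9 mm.
- dish_ochre: bystander: small white dye dish, 84 mm across, 22 mm high, on the table; leave it alone. Origin: centre of its underside.
- dish_red: bystander: small white dye dish like the others, on the table; leave it alone. Origin: centre of its underside.
- dish_violet: bystander: small white dye dish like the others, on the table; leave it alone. Origin: centre of its underside.
- dye_bottle: bystander: plastic dye bottle, 48 mm across, 110 mm high, standing on the table; leave it alone. Origin: centre of its underside.
- spare_block: bystander: spare wooden printing block, 45 x 34 x 20 mm, lying on the jig's bed; leave it alone. Origin: centre of its underside.
- pin_cup: bystander: little white cup, 40 mm across, 24 mm high, standing on the jig's bed; leave it alone. Origin: centre of its underside.
- brush: bystander: brush 170 mm long, lying on the table; leave it alone.

How it is judged:
On the way, in this order (a step that is already met when the one before it is completed fails the run):
1. the wing screw is loosened past 0.9 rad (value of joint screw above 0.9 rad), for 0.1 s.
2. the loosened collar presses on the carriage's bumper with more than 1 N (contact force between collar and carriage above 1 N and value of joint screw above 0.7 rad), for 0.2 s.
At the end, for the whole second after the job is handed in: the screw is tight again (below 0.35 rad), the locked collar still presses the bumper by itself with 1 to 7 N and is at rest, and the carriage is within 4 mm of where it stood (value of joint screw below 0.35 rad and contact force between collar and carriage between 1 and 7 N and distance of carriage from where it was at the start of the episode below 0.004 m and linear speed of collar below 0.005 m/s); the robot touches nothing.
It fails at once if the collar presses the carriage with more than 8 N (contact force between collar and carriage above 8 N).
It fails at once if the carriage is shifted by more than 4 mm (distance of carriage from where it was at the start of the episode above 0.004 m).
It fails at once if the collar is dragged (faster than 20 mm/s) while its screw is tight (below 0.5 rad) and it is not at the bumper (value of joint screw below 0.5 rad and linear speed of collar above 0.02 m/s and contact force between collar and carriage below 0.3 N).
It fails at once if a bystander is moved by more than 20 mm (distance of any of dish_ochre, dish_red, dish_violet, dye_bottle, spare_block, pin_cup, brush from where it was at the start of the episode above 0.02 m).
It also fails if it takes over 64 s, if anything falls off the work surface, if the arm or the gripper's body presses on something with over 40 N, if the wrist force passes 120 N, or if a joint passes its speed limit or range.

## Working session

There is one attempt and no reset: what is moved stays moved. The work goes in short steps, Python scripts to look and compute and a tool call to move; the robot and the scene stay as the last step left them, time stands still between calls to the robot, and variables do not carry over. Pictures are saved under pics/ and viewed, at most 10 in all, crops included, and the job is handed in when it is done.

Besides the shell and the picture viewer there is one more tool, called after "Call:" as name(argument=value, ...) on one line, values as JSON. move_arm: Moves the arm, as the interface text tells. Its arguments: {"type":"object","properties":{"steps":{"type":"array","items":{"type":"object","properties":{"dx":{"type":"number"},"dy":{"type":"number"},"dz":{"type":"number"},"spin":{"type":"number"}}}},"claw":{"type":"number"},"squeeze":{"type":"number"}},"required":["steps"]}

```bash
mkdir -p pics
cat > h.py <<'E'
import numpy as np,cv2
from bench import telemetry,imaging,job,r
def snap(n,f):
    c=imaging.camera(n); cv2.imwrite('pics/'+f,c['img'][:,:,::-1]); np.savez('pics/'+f[:-4]+'.npz',**{k:np.array(c[k]) for k in ['img','camera_matrix','D','R','t']}); return c
def ray(c,u,v):
    p=cv2.undistortPoints(np.array([[[u,v]]],float),np.array(c['camera_matrix']),np.array(c['D']))[0,0]
    R=np.array(c['R']);d=R.T@np.array([p[0],p[1],1]);return -R.T@np.array(c['t']),d/np.linalg.norm(d)
def onz(c,u,v,z):
    o,d=ray(c,u,v);return o+d*(z-o[2])/d[2]
def proj(c,X):
    return cv2.projectPoints(np.array(X,float).reshape(-1,3),cv2.Rodrigues(np.array(c['R']))[0],np.array(c['t'],float),np.array(c['camera_matrix']),np.array(c['D']))[0].reshape(-1,2)
E
python3 - <<'E'
from h import *
for n in ['top','side']:
    c=snap(n,n+'0.png'); print(n,-np.array(c['R']).T@np.array(c['t']),np.array(c['R'])[2])
s=telemetry.read_state();print(s,r.tips_ahead)
E
```

```text
top [0.42678429 0.02526745 1.28033355] [ 0.08844006 -0.00623549 -0.99606198]
side [ 0.27206137 -0.82624566  0.79477011] [ 0.224492    0.75080922 -0.62119953]
{'time': 0.1, 'joint_positions': array([ 1.30840569,  0.33280209, -0.06470317,  1.46085747,  0.02156127,
        1.34988792, -0.08851796]), 'joint_vel': array([-0.00150385, -0.0007057 , -0.0012511 , -0.00110498, -0.00103321,
       -0.00122173, -0.00019063]), 'joint_torque': array([ 2.34984014e-03, -6.24547434e+01,  2.52540805e-02, -3.90719748e+01,
       -6.14085258e-02,  3.65556171e-02,  8.27238949e-06]), 'ee_pos': array([ 0.14842455, -0.60700241,  0.40403739]), 'eef_rot': array([ 9.92821219e-01,  1.19606142e-01, -8.43693881e-05, -6.25151927e-04]), 'ft_force': array([ 0.34005825,  0.60968784, -0.05091184]), 'torque': array([0.00761462, 0.02609008, 0.00332306]), 'grip_force': 0.0, 'width': 0.08694115293230653} 0.1822
```

View pics/top0.png

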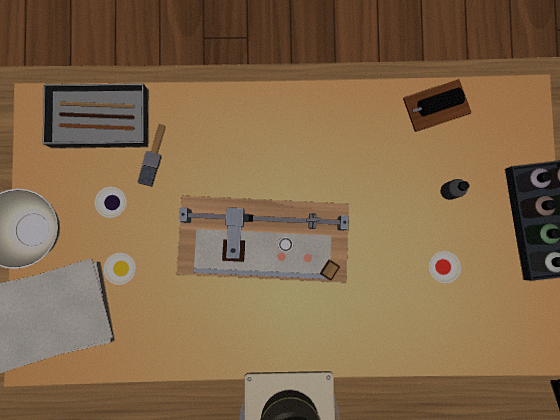

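View pics/side0.png

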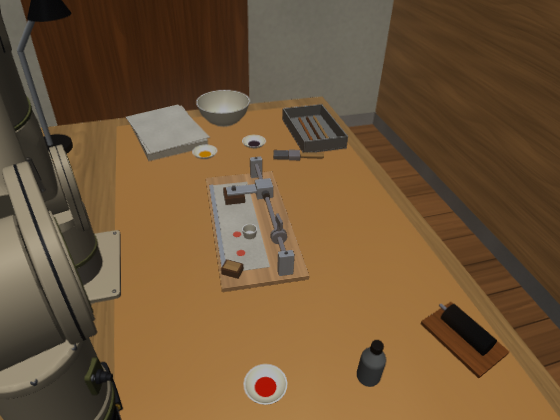

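Top: posts near (185,215) and (343,222), carriage (235,217), collar and wing (312,220). Side: collar (278,236), carriage (264,188), bottle and red dish clear of the rod. I'll enlarge the rod area.

Run:
```python
import cv2,numpy as np
a=cv2.imread('pics/top0.png')[195:250,170:360]; a=cv2.resize(a,(760,220),interpolation=cv2.INTER_CUBIC)
b=cv2.imread('pics/side0.png')[150:280,225:325]; b=cv2.resize(b,(285,370),interpolation=cv2.INTER_CUBIC)
o=np.zeros((600,760,3),np.uint8);o[:220]=a;o[225:595,:285]=b;cv2.imwrite('pics/crop0.png',o)
```

```text
(no output)
```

View pics/crop0.png

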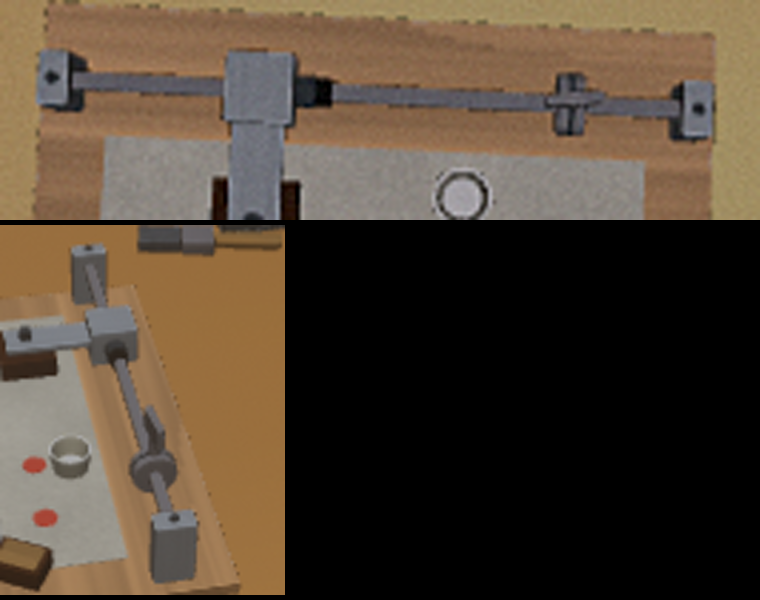

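```bash
cat >> h.py <<'E'
def load(f): return dict(np.load('pics/'+f))
E
python3 - <<'E'
from h import *
c=load('top0.npz'); q=lambda u,v:(170+u/4-.4,195+v/4-.4)
pl=onz(c,*q(52,77),.081);pr=onz(c,*q(698,108),.081);print('posts',pl,pr,np.linalg.norm(pl-pr))
a=(pl-pr)/np.linalg.norm(pl-pr);print('yaw of rod dir',np.arctan2(a[1],a[0]))
for n,u,v,z in [('wing',575,100,.122),('wingA',547,101,.122),('wingB',603,98,.122),('colT',570,75,.062),('colB',570,134,.062),('car_r',296,90,.082),('car_l',226,90,.082),('nose',331,93,.062),('nosetop',331,93,.071)]:
    p=onz(c,*q(u,v),z);print(n,p,'along from right post',(p-pr)@a, 'perp', (p-pr)[0]*a[1]-(p-pr)[1]*a[0])
E
```

```text
posts [0.52738257 0.26108613 0.081     ] [ 0.49984087 -0.14777841  0.081     ] 0.4097911102777934
yaw of rod dir 1.5035365032951842
wing [ 0.50367564 -0.06671436  0.122     ] along from right post 0.08113848902263358 perp -0.0016221430348505152
wingA [ 0.50338786 -0.0495438   0.122     ] along from right post 0.09825087915024283 perp -0.0030632933521932007
wingB [ 0.50457798 -0.08390003  0.122     ] along from right post 0.06405232384484905 perp 0.0004331842981944523
colT [ 0.52388265 -0.06867453  0.062     ] along from right post 0.0805408426030268 perp 0.01867090900241767
colB [ 0.4858012  -0.06768826  0.062     ] along from right post 0.0789654692894691 perp -0.01939072112666172
car_r [0.5160691  0.10683456 0.082     ] along from right post 0.25512794963207824 perp -0.0009207819211321452
car_l [0.51692303 0.15113218 0.082     ] along from right post 0.2993828046745296 perp -0.003045989231905081
nose [0.51518744 0.08568447 0.062     ] along from right post 0.23396642857881883 perp -0.0003789664236014331
nosetop [0.5145344  0.08523816 0.071     ] along from right post 0.23347723810435542 perp -0.0010005402236701443
```

Call:
move_arm(steps=[{"spin": -0.137}, {"spin": -0.137}, {"spin": -0.137}, {"spin": -0.137}, {"spin": -0.137}, {"spin": -0.137}, {"spin": -0.137}, {"spin": -0.137}, {"spin": -0.137}, {"spin": -0.137}, {}, {}], claw=5, squeeze=40)

```text
$.steps[0]: bad value
```

```bash
cat >> h.py <<'E'
from scipy.spatial.transform import Rotation as Ro
def st(goal=None):
    s=telemetry.read_state();R=Ro.from_quat(s['eef_rot']).as_matrix();p=np.array(s['ee_pos']);y=R[:,1]
    print('t',round(s['time'],2),'p',p.round(4),'grasp',(p+.164*R[:,2]).round(4),'tooly yaw',np.arctan2(y[1],y[0]).round(4),'F',np.round(s['ft_force'],2),'T',np.round(s['torque'],3),'w',round(s['width'],4),'g',round(s['grip_force'],1),'q',np.round(s['joint_positions'],2))
    if goal is not None: print('need cm',(R.T@(np.array(goal)-p-.164*R[:,2])*100).round(2))
    return s,R
E
python3 -c "
from h import *
st([.5045,-.068,.18])"
```

```text
t 0.1 p [ 0.1484 -0.607   0.404 ] grasp [ 0.1484 -0.6068  0.24  ] tooly yaw -1.331 F [ 0.34  0.61 -0.05] T [0.008 0.026 0.003] w 0.0869 g 0.0 q [ 1.31  0.33 -0.06  1.46  0.02  1.35 -0.09]
need cm [ 47.39 -43.87   6.06]
```

Every row needs all four fields.

Call:
move_arm(steps=[{"dx": 0, "dy": 0, "dz": 0, "spin": -0.137}, {"dx": 0, "dy": 0, "dz": 0, "spin": -0.137}, {"dx": 0, "dy": 0, "dz": 0, "spin": -0.137}, {"dx": 0, "dy": 0, "dz": 0, "spin": -0.137}, {"dx": 0, "dy": 0, "dz": 0, "spin": -0.137}, {"dx": 0, "dy": 0, "dz": 0, "spin": -0.137}, {"dx": 0, "dy": 0, "dz": 0, "spin": -0.137}, {"dx": 0, "dy": 0, "dz": 0, "spin": -0.137}, {"dx": 0, "dy": 0, "dz": 0, "spin": -0.137}, {"dx": 0, "dy": 0, "dz": 0, "spin": -0.137}, {"dx": 0, "dy": 0, "dz": 0, "spin": 0}, {"dx": 0, "dy": 0, "dz": 0, "spin": 0}], claw=5, squeeze=40)

```text
time: 1.3
ee_pos: [0.1483, -0.6071, 0.4045]
eef_rot: [0.695, 0.719, 0.0, -0.0]
ft_force: [-0.4, 0.1, -0.6]
width: 0.0497
grip_force: 0.0
```

```bash
python3 -c "
from h import *
st([.5045,-.068,.2])"
```

```text
t 1.3 p [ 0.1483 -0.6071  0.4045] grasp [ 0.1483 -0.607   0.2405] tooly yaw 0.0348 F [-0.37  0.14 -0.59] T [-0.035 -0.112 -0.005] w 0.0497 g 0.0 q [ 1.45  0.34 -0.25  1.45  0.08  1.36  1.23]
need cm [52.63 37.47  4.07]
```

Call:
move_arm(steps=[{"dx": 2.5, "dy": 1.8, "dz": 0, "spin": 0}, {"dx": 2.5, "dy": 1.8, "dz": 0, "spin": 0}, {"dx": 2.5, "dy": 1.8, "dz": 0, "spin": 0}, {"dx": 2.5, "dy": 1.8, "dz": 0, "spin": 0}, {"dx": 2.5, "dy": 1.8, "dz": 0, "spin": 0}, {"dx": 2.5, "dy": 1.8, "dz": 0, "spin": 0}, {"dx": 2.5, "dy": 1.8, "dz": 0, "spin": 0}, {"dx": 2.5, "dy": 1.8, "dz": 0, "spin": 0}, {"dx": 2.5, "dy": 1.8, "dz": 0, "spin": 0}, {"dx": 2.5, "dy": 1.8, "dz": 0, "spin": 0}, {"dx": 2.5, "dy": 1.8, "dz": 0, "spin": 0}, {"dx": 2.5, "dy": 1.8, "dz": 0, "spin": 0}])

```text
time: 2.5
ee_pos: [0.3531, -0.2977, 0.4049]
eef_rot: [0.695, 0.719, -0.0, 0.0]
ft_force: [0.6, 0.2, 0.3]
width: 0.0499
grip_force: 0.0
```

Call:
move_arm(steps=[{"dx": 2.5, "dy": 1.8, "dz": 0, "spin": 0}, {"dx": 2.5, "dy": 1.8, "dz": 0, "spin": 0}, {"dx": 2.5, "dy": 1.8, "dz": 0, "spin": 0}, {"dx": 2.5, "dy": 1.8, "dz": 0, "spin": 0}, {"dx": 2.5, "dy": 1.8, "dz": 0, "spin": 0}, {"dx": 2.5, "dy": 1.8, "dz": 1, "spin": 0}, {"dx": 2.5, "dy": 1.8, "dz": 1, "spin": 0}, {"dx": 2.5, "dy": 1.8, "dz": 1, "spin": 0}, {"dx": 2.5, "dy": 1.5, "dz": 1, "spin": 0}, {"dx": 0, "dy": 0, "dz": 0, "spin": 0}, {"dx": 0, "dy": 0, "dz": 0, "spin": 0}])

```text
time: 3.6
ee_pos: [0.5027, -0.0675, 0.3645]
eef_rot: [0.694, 0.72, -0.0, -0.0]
ft_force: [0.1, -1.1, 0.9]
width: 0.05
grip_force: 0.0
```

```bash
python3 -c "
from h import *
st([.5045,-.068,.112])
snap('wrist','w1.png')"
```

```text
t 3.6 p [ 0.5027 -0.0675  0.3645] grasp [ 0.5026 -0.0675  0.2005] tooly yaw 0.0379 F [ 0.08 -1.13  0.91] T [-0.047 -0.059 -0.058] w 0.05 g 0.0 q [ 0.78  0.18 -0.81  1.79  0.14  1.23 -0.02]
need cm [-0.06  0.2   8.85]
```

View pics/w1.png

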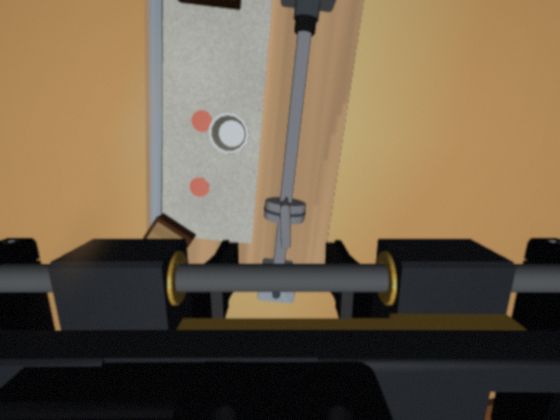

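Wrist view: wing's top edge from about (285,206) to (286,247) between the fingers, collar at (285,210), bumper nose end near (304,32).

```bash
python3 -c "
from h import *
c=load('w1.npz')
a=onz(c,285,206,.122);b=onz(c,286,246,.122);print(a,b,(a+b)/2,np.linalg.norm(a-b),np.arctan2(*(a-b)[[1,0]]))
n=onz(c,304,32,.062);l=onz(c,265,208,.062);r_=onz(c,305,208,.062);print('nose',n,'collar far edges',l,r_)
g=c['img'][225:245:5,275:300].mean(2).astype(int);print(g)
"
```

```text
[ 0.50500069 -0.05027621  0.122     ] [ 0.50711675 -0.08260427  0.122     ] [ 0.50605872 -0.06644024  0.122     ] 0.03239724527934438 1.6361588433083831
nose [0.51596891 0.08644913 0.062     ] collar far edges [ 0.48687153 -0.06672296  0.062     ] [ 0.52562512 -0.06523496  0.062     ]
[[126 121 111 110 113 109 115 121 123 123 124 123 120 118 111 108 121 130
  132 132 133 133 133 132 133]
 [121 111 109 117 114 106 111 119 123 124 123 123 121 119 114 111 123 131
  135 135 135 135 134 135 135]
 [118 110 113 120 118 109 111 118 121 123 124 124 121 119 115 111 125 133
  135 133 135 134 133 135 135]
 [109 110 117 120 116 108 105 115 121 122 123 121 122 121 114 111 124 133
  136 135 135 133 134 135 137]]
```

Call:
move_arm(steps=[{"dx": 0, "dy": 0.25, "dz": 0.8, "spin": 0}, {"dx": 0, "dy": 0, "dz": 1, "spin": -0.01}, {"dx": 0, "dy": 0, "dz": 1, "spin": 0}, {"dx": 0, "dy": 0, "dz": 1, "spin": 0}, {"dx": 0, "dy": 0, "dz": 1, "spin": 0}, {"dx": 0, "dy": 0, "dz": 1, "spin": 0}, {"dx": 0, "dy": 0, "dz": 1, "spin": 0}, {"dx": 0, "dy": 0, "dz": 1, "spin": 0}, {"dx": 0, "dy": 0, "dz": 0.8, "spin": 0}, {"dx": 0, "dy": 0, "dz": 0, "spin": 0}, {"dx": 0, "dy": 0, "dz": 0, "spin": 0}])

```text
time: 4.75
ee_pos: [0.5053, -0.0677, 0.2788]
eef_rot: [0.69, 0.724, 0.0, -0.0]
ft_force: [0.7, 0.6, 0.5]
width: 0.0503
grip_force: 0.0
```

```bash
python3 -c "
from h import *
st([.505,-.068,.112])"
```

```text
t 4.75 p [ 0.5053 -0.0677  0.2788] grasp [ 0.5053 -0.0677  0.1148] tooly yaw 0.0492 F [0.65 0.57 0.45] T [-0.024 -0.138 -0.04 ] w 0.0503 g 0.0 q [ 0.74  0.29 -0.79  1.88  0.23  1.07 -0.09]
need cm [-0.02 -0.03  0.28]
```

Call:
move_arm(steps=[{"dx": 0, "dy": 0, "dz": 0, "spin": 0}, {"dx": 0, "dy": 0, "dz": 0, "spin": 0}, {"dx": 0, "dy": 0, "dz": 0, "spin": 0}, {"dx": 0, "dy": 0, "dz": 0, "spin": 0}, {"dx": 0, "dy": 0, "dz": 0, "spin": 0}], claw=0, squeeze=25)

```text
time: 5.25
ee_pos: [0.5052, -0.0678, 0.2788]
eef_rot: [0.69, 0.724, -0.0, 0.0]
ft_force: [-1.1, -0.9, -0.4]
width: 0.0178
grip_force: 0.0
```

```bash
python3 -c "
from h import *
st([.505,-.068,.112]);snap('side','s2.png');snap('wrist','w2.png')"
```

```text
t 5.25 p [ 0.5052 -0.0678  0.2788] grasp [ 0.5053 -0.0679  0.1148] tooly yaw 0.049 F [-1.06 -0.91 -0.37] T [-0.041 -0.105 -0.029] w 0.0178 g 0.0 q [ 0.74  0.29 -0.79  1.88  0.23  1.07 -0.09]
need cm [-0.01 -0.03  0.28]
```

Call:
move_arm(steps=[{"dx": 0, "dy": 0, "dz": 0.2, "spin": 0}, {"dx": 0, "dy": 0, "dz": 0, "spin": 0}, {"dx": 0, "dy": 0, "dz": 0, "spin": 0}, {"dx": 0, "dy": 0, "dz": 0, "spin": 0}])

```text
time: 5.75
ee_pos: [0.5056, -0.0677, 0.2782]
eef_rot: [0.69, 0.724, -0.0, 0.001]
ft_force: [-6.3, -0.5, 16.8]
width: 0.0079
grip_force: 25.0
```

```bash
python3 -c "
from h import *
st([.505,-.068,.112]);snap('wrist','w3.png')"
```

```text
t 5.75 p [ 0.5056 -0.0677  0.2782] grasp [ 0.5058 -0.0678  0.1142] tooly yaw 0.0491 F [-6.31 -0.49 16.85] T [0.016 1.337 0.036] w 0.0079 g 25.0 q [ 0.74  0.29 -0.79  1.88  0.23  1.07 -0.09]
need cm [-0.01 -0.08  0.22]
```

View pics/w3.png

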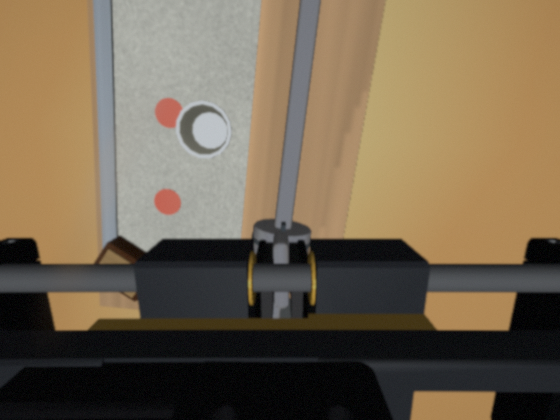

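The pads hold the wing (width 7.9 mm), slightly preloaded in z. I'll relieve that, then loosen.

Call:
move_arm(steps=[{"dx": 0, "dy": -0.03, "dz": -0.12, "spin": 0}, {"dx": 0, "dy": 0, "dz": 0, "spin": 0}, {"dx": 0, "dy": 0, "dz": 0, "spin": -0.05}, {"dx": 0, "dy": 0, "dz": 0, "spin": -0.1}], squeeze=40)

```text
time: 6.2
ee_pos: [0.5053, -0.0678, 0.2784]
eef_rot: [0.633, 0.774, 0.0, 0.001]
ft_force: [-0.4, -0.1, 6.6]
width: 0.0078
grip_force: 40.0
```

```bash
python3 -c "
from h import *
st()"
```

```text
t 6.2 p [ 0.5053 -0.0678  0.2784] grasp [ 0.5054 -0.0679  0.1144] tooly yaw 0.201 F [-0.41 -0.12  6.65] T [-0.005 -0.065 -0.062] w 0.0078 g 40.0 q [ 0.76  0.29 -0.81  1.88  0.24  1.07  0.06]
```

Call:
move_arm(steps=[{"dx": 0, "dy": 0, "dz": 0, "spin": -0.1}, {"dx": 0, "dy": 0, "dz": 0, "spin": -0.1}, {"dx": 0, "dy": 0, "dz": 0, "spin": -0.1}, {"dx": 0, "dy": 0, "dz": 0, "spin": -0.1}, {"dx": 0, "dy": 0, "dz": 0, "spin": -0.1}, {"dx": 0, "dy": 0, "dz": 0, "spin": -0.1}, {"dx": 0, "dy": 0, "dz": 0, "spin": -0.1}, {"dx": 0, "dy": 0, "dz": 0, "spin": -0.1}, {"dx": 0, "dy": 0, "dz": 0, "spin": -0.1}, {"dx": 0, "dy": 0, "dz": 0, "spin": -0.03}, {"dx": 0, "dy": 0, "dz": 0, "spin": 0}, {"dx": 0, "dy": 0, "dz": 0, "spin": 0}])

```text
time: 7.4
ee_pos: [0.5052, -0.0678, 0.2784]
eef_rot: [0.219, 0.976, 0.0, 0.0]
ft_force: [-0.9, -0.5, 5.3]
width: 0.0078
grip_force: 40.0
```

```bash
python3 -c "
from h import *
s,R=st(); a=np.array([np.cos(1.5035),np.sin(1.5035),0]);print('rod dir in tool',R.T@a,'Fa',np.dot(s['ft_force'],a))
snap('wrist','w4.png')"
```

```text
t 7.4 p [ 0.5052 -0.0678  0.2784] grasp [ 0.5054 -0.0678  0.1144] tooly yaw 1.1289 F [-0.9  -0.46  5.29] T [ 0.065 -0.032 -0.024] w 0.0078 g 40.0 q [ 0.89  0.34 -0.96  1.87  0.32  1.09  0.93]
rod dir in tool [ 3.65933395e-01  9.30641043e-01 -2.13596768e-05] Fa -0.5193676479942025
```

View pics/w4.png

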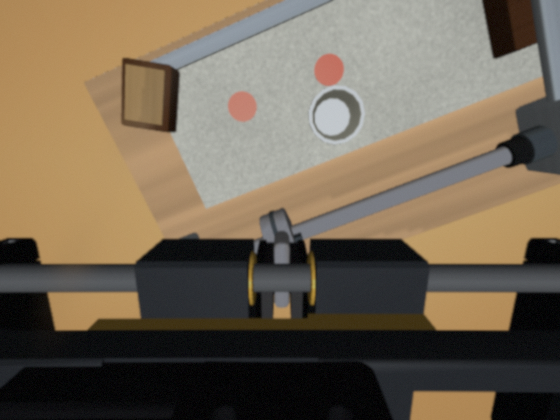

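Call:
move_arm(steps=[{"dx": 0.366, "dy": 0.931, "dz": 0, "spin": 0}, {"dx": 0.366, "dy": 0.931, "dz": 0, "spin": 0}, {"dx": 0.366, "dy": 0.931, "dz": 0, "spin": 0}, {"dx": 0.366, "dy": 0.931, "dz": 0, "spin": 0}, {"dx": 0.366, "dy": 0.931, "dz": 0, "spin": 0}, {"dx": 0.366, "dy": 0.931, "dz": 0, "spin": 0}])

```text
time: 8.05
ee_pos: [0.5093, -0.009, 0.2784]
eef_rot: [0.22, 0.976, -0.001, 0.001]
ft_force: [-2.0, -6.4, 9.2]
width: 0.0078
grip_force: 40.0
```

```bash
cat >> h.py <<'E'
A=np.array([np.cos(1.5035),np.sin(1.5035),0]);PR=np.array([.49984,-.14778,0])
def rs():
    s,R=st();p=np.array(s['ee_pos'])+.164*R[:,2]-PR;print('rod in tool',(R.T@A).round(4),'Fa',np.dot(s['ft_force'],A).round(2),'along mm',(p@A*1e3).round(2),'perp mm',((p[0]*A[1]-p[1]*A[0])*1e3).round(2))
E
python3 -c "
from h import *
rs()"
```

```text
t 8.05 p [ 0.5093 -0.009   0.2784] grasp [ 0.5093 -0.0095  0.1144] tooly yaw 1.1273 F [-2.01 -6.4   9.21] T [-1.444  0.166  0.038] w 0.0078 g 40.0 q [ 0.79  0.35 -0.98  1.87  0.33  1.09  0.8 ]
rod in tool [ 0.3674  0.9301 -0.0026] Fa -6.52 along mm 138.62 perp mm 0.16
```

Call:
move_arm(steps=[{"dx": 0.366, "dy": 0.931, "dz": 0, "spin": 0}, {"dx": 0.366, "dy": 0.931, "dz": 0, "spin": 0}, {"dx": 0.366, "dy": 0.931, "dz": 0, "spin": 0}, {"dx": 0.366, "dy": 0.931, "dz": 0, "spin": 0}, {"dx": 0.366, "dy": 0.931, "dz": 0, "spin": 0}, {"dx": 0.366, "dy": 0.931, "dz": 0, "spin": 0}, {"dx": 0.22, "dy": 0.56, "dz": 0, "spin": 0}, {"dx": 0.146, "dy": 0.372, "dz": 0, "spin": 0}, {"dx": 0.073, "dy": 0.186, "dz": 0, "spin": 0}, {"dx": 0.073, "dy": 0.186, "dz": 0, "spin": 0}, {"dx": 0.037, "dy": 0.093, "dz": 0, "spin": 0}, {"dx": 0.037, "dy": 0.093, "dz": 0, "spin": 0}])

```text
time: 9.25
ee_pos: [0.5144, 0.0668, 0.2784]
eef_rot: [0.22, 0.976, -0.001, 0.0]
ft_force: [-2.7, -5.3, 9.2]
width: 0.008
grip_force: 40.0
```

```bash
python3 -c "
from h import *
rs()"
```

```text
t 9.25 p [0.5144 0.0668 0.2784] grasp [0.5145 0.0664 0.1144] tooly yaw 1.1276 F [-2.73 -5.29  9.22] T [-1.375  0.346  0.002] w 0.008 g 40.0 q [ 0.64  0.38 -0.99  1.85  0.36  1.11  0.64]
rod in tool [ 0.3671  0.9302 -0.0024] Fa -5.46 along mm 214.64 perp mm 0.2
```

Call:
move_arm(steps=[{"dx": 0.037, "dy": 0.093, "dz": 0, "spin": 0}, {"dx": 0.037, "dy": 0.093, "dz": 0, "spin": 0}, {"dx": 0.037, "dy": 0.093, "dz": 0, "spin": 0}, {"dx": 0.037, "dy": 0.093, "dz": 0, "spin": 0}, {"dx": 0.037, "dy": 0.093, "dz": 0, "spin": 0}])

```text
time: 9.75
ee_pos: [0.5147, 0.0717, 0.2784]
eef_rot: [0.22, 0.976, -0.001, 0.0]
ft_force: [-1.9, -5.2, 8.7]
width: 0.008
grip_force: 40.0
```

```bash
cat >> h.py <<'E'
def fav(n=6):
    L=[]
    for i in range(n):
        imaging.camera('wrist');s=telemetry.read_state();L.append(np.dot(s['ft_force'],A))
    print('Fa',np.round(L,2),'mean',np.mean(L).round(2));rs()
E
python3 -c "
from h import *
fav()
snap('top','t5.png')"
```

```text
Fa [-5.96 -4.43 -5.01 -5.63 -4.88 -5.93] mean -5.31
t 10.05 p [0.5147 0.0718 0.2784] grasp [0.5148 0.0715 0.1144] tooly yaw 1.1277 F [-2.27 -5.79  8.95] T [-1.206  0.249  0.011] w 0.0077 g 40.0 q [ 0.63  0.38 -0.99  1.85  0.36  1.11  0.63]
rod in tool [ 0.3671  0.9302 -0.0021] Fa -5.93 along mm 219.76 perp mm 0.18
```

Call:
move_arm(steps=[{"dx": 0.037, "dy": 0.093, "dz": 0, "spin": 0}, {"dx": 0.037, "dy": 0.093, "dz": 0, "spin": 0}, {"dx": 0.037, "dy": 0.093, "dz": 0, "spin": 0}])

```text
time: 10.4
ee_pos: [0.5149, 0.0747, 0.2784]
eef_rot: [0.22, 0.976, -0.001, 0.0]
ft_force: [-1.6, -6.0, 9.5]
width: 0.0077
grip_force: 40.0
```

```bash
python3 -c "
from h import *
fav()"
```

```text
Fa [-6.14 -5.69 -5.36 -4.52 -5.13 -4.62] mean -5.24
t 10.7 p [0.5149 0.0749 0.2784] grasp [0.515  0.0745 0.1144] tooly yaw 1.1277 F [-1.52 -4.53  9.55] T [-1.152  0.253  0.025] w 0.0077 g 40.0 q [ 0.62  0.38 -1.    1.84  0.36  1.11  0.62]
rod in tool [ 0.367   0.9302 -0.0021] Fa -4.62 along mm 222.8 perp mm 0.17
```

Not in contact yet; go on in 1 mm steps.

Call:
move_arm(steps=[{"dx": 0.037, "dy": 0.093, "dz": 0, "spin": 0}, {"dx": 0, "dy": 0, "dz": 0, "spin": 0}])

```text
time: 10.9
ee_pos: [0.515, 0.0758, 0.2784]
eef_rot: [0.22, 0.976, -0.001, 0.0]
ft_force: [-2.1, -4.9, 8.9]
width: 0.0076
grip_force: 40.0
```

```bash
python3 -c "
from h import *
fav()"
```

```text
Fa [-5.99 -5.62 -5.46 -5.52 -5.69 -4.68] mean -5.49
t 11.2 p [0.515  0.0758 0.2784] grasp [0.515  0.0754 0.1144] tooly yaw 1.1276 F [-1.59 -4.58  8.35] T [-1.207  0.279  0.007] w 0.0078 g 40.0 q [ 0.62  0.38 -1.    1.84  0.36  1.11  0.62]
rod in tool [ 0.3671  0.9302 -0.0022] Fa -4.68 along mm 223.73 perp mm 0.15
```

Call:
move_arm(steps=[{"dx": 0.037, "dy": 0.093, "dz": 0, "spin": 0}, {"dx": 0, "dy": 0, "dz": 0, "spin": 0}])

```text
time: 11.4
ee_pos: [0.5151, 0.0768, 0.2784]
eef_rot: [0.22, 0.976, -0.001, 0.0]
ft_force: [-0.9, -6.3, 9.9]
width: 0.0078
grip_force: 40.0
```

```bash
python3 -c "
from h import *
fav()"
```

```text
Fa [-6.15 -5.52 -5.38 -6.39 -4.95 -5.7 ] mean -5.68
t 11.7 p [0.515  0.0768 0.2784] grasp [0.5151 0.0765 0.1144] tooly yaw 1.1277 F [-1.13 -5.64  8.28] T [-1.244  0.225  0.059] w 0.0074 g 40.0 q [ 0.62  0.38 -1.    1.84  0.36  1.11  0.62]
rod in tool [ 0.367   0.9302 -0.0021] Fa -5.7 along mm 224.76 perp mm 0.15
```

Call:
move_arm(steps=[{"dx": 0.037, "dy": 0.093, "dz": 0, "spin": 0}, {"dx": 0, "dy": 0, "dz": 0, "spin": 0}])

```text
time: 11.9
ee_pos: [0.5151, 0.0776, 0.2784]
eef_rot: [0.22, 0.976, -0.001, 0.0]
ft_force: [-2.1, -6.1, 10.4]
width: 0.008
grip_force: 40.0
```

```bash
python3 -c "
from h import *
fav()"
```

```text
Fa [-6.25 -6.75 -6.26 -7.36 -6.78 -5.71] mean -6.52
t 12.2 p [0.5151 0.0776 0.2784] grasp [0.5152 0.0772 0.1144] tooly yaw 1.1275 F [-2.27 -5.57 10.21] T [-1.43   0.358  0.044] w 0.0079 g 40.0 q [ 0.62  0.38 -0.99  1.84  0.36  1.11  0.62]
rod in tool [ 0.3672  0.9301 -0.0026] Fa -5.71 along mm 225.46 perp mm 0.15
```

Call:
move_arm(steps=[{"dx": 0.03, "dy": 0.074, "dz": 0, "spin": 0}, {"dx": 0, "dy": 0, "dz": 0, "spin": 0}])

```text
time: 12.4
ee_pos: [0.5152, 0.0781, 0.2784]
eef_rot: [0.22, 0.976, -0.002, 0.0]
ft_force: [-3.0, -6.9, 10.9]
width: 0.0081
grip_force: 40.0
```

```bash
python3 -c "
from h import *
fav(8)"
```

```text
Fa [-8.42 -8.   -7.86 -7.25 -7.56 -6.87 -7.86 -7.49] mean -7.66
t 12.8 p [0.5152 0.0781 0.2784] grasp [0.5152 0.0776 0.1144] tooly yaw 1.1272 F [-2.34 -7.34 10.81] T [-1.779  0.362 -0.025] w 0.0083 g 40.0 q [ 0.61  0.38 -0.99  1.84  0.36  1.11  0.61]
rod in tool [ 0.3675  0.93   -0.0032] Fa -7.49 along mm 225.89 perp mm 0.17
```

Call:
move_arm(steps=[{"dx": 0.035, "dy": 0.088, "dz": 0, "spin": 0}, {"dx": 0, "dy": 0, "dz": 0, "spin": 0}])

```text
time: 13.0
ee_pos: [0.5153, 0.0788, 0.2784]
eef_rot: [0.22, 0.975, -0.002, 0.0]
ft_force: [-2.9, -9.3, 11.1]
width: 0.0079
grip_force: 40.0
```

```bash
python3 -c "
from h import *
fav(8)"
```

```text
Fa [-8.65 -9.04 -9.84 -8.63 -9.17 -8.23 -9.04 -8.92] mean -8.94
t 13.4 p [0.5153 0.0788 0.2784] grasp [0.5153 0.0781 0.1144] tooly yaw 1.1269 F [-2.53 -8.77 11.5 ] T [-2.048  0.514  0.015] w 0.0079 g 40.0 q [ 0.61  0.39 -0.99  1.84  0.36  1.11  0.61]
rod in tool [ 0.3678  0.9299 -0.0037] Fa -8.92 along mm 226.46 perp mm 0.21
```

Call:
move_arm(steps=[{"dx": 0, "dy": 0, "dz": 0, "spin": 0.08}, {"dx": 0, "dy": 0, "dz": 0, "spin": 0.08}, {"dx": 0, "dy": 0, "dz": 0, "spin": 0.08}, {"dx": 0, "dy": 0, "dz": 0, "spin": 0}])

```text
time: 13.8
ee_pos: [0.5152, 0.0787, 0.2784]
eef_rot: [0.337, 0.942, -0.002, 0.001]
ft_force: [-2.6, -7.5, 10.8]
width: 0.008
grip_force: 40.0
```

```bash
python3 -c "
from h import *
fav(8)"
```

```text
Fa [-8.63 -9.07 -8.47 -8.76 -8.75 -8.27 -8.27 -9.01] mean -8.65
t 14.2 p [0.5153 0.0787 0.2784] grasp [0.5152 0.0781 0.1144] tooly yaw 0.8866 F [-1.84 -8.91 11.46] T [-2.02   0.446 -0.124] w 0.0078 g 40.0 q [ 0.58  0.37 -0.95  1.84  0.34  1.1   0.39]
rod in tool [ 0.5785  0.8157 -0.0036] Fa -9.01 along mm 226.44 perp mm 0.18
```

Call:
move_arm(steps=[{"dx": 0, "dy": 0, "dz": 0, "spin": 0.08}, {"dx": 0, "dy": 0, "dz": 0, "spin": 0.08}, {"dx": 0, "dy": 0, "dz": 0, "spin": 0.08}, {"dx": 0, "dy": 0, "dz": 0, "spin": 0.08}, {"dx": 0, "dy": 0, "dz": 0, "spin": 0.08}, {"dx": 0, "dy": 0, "dz": 0, "spin": 0.08}, {"dx": 0, "dy": 0, "dz": 0, "spin": 0.08}, {"dx": 0, "dy": 0, "dz": 0, "spin": 0.08}, {"dx": 0, "dy": 0, "dz": 0, "spin": 0.08}, {"dx": 0, "dy": 0, "dz": 0, "spin": 0.08}, {"dx": 0, "dy": 0, "dz": 0, "spin": 0.06}, {"dx": 0, "dy": 0, "dz": 0, "spin": 0}])

```text
time: 15.4
ee_pos: [0.5152, 0.0787, 0.2784]
eef_rot: [0.698, 0.716, -0.001, 0.001]
ft_force: [-2.3, -8.4, 10.1]
width: 0.0078
grip_force: 40.0
```

```bash
python3 -c "
from h import *
fav(4)"
```

```text
Fa [-8.17 -8.03 -8.5  -8.25] mean -8.24
t 15.6 p [0.5152 0.0787 0.2784] grasp [0.5153 0.0781 0.1144] tooly yaw 0.0268 F [-2.28 -8.12  9.11] T [-2.059  0.395 -0.099] w 0.0075 g 40.0 q [ 0.46  0.32 -0.8   1.85  0.26  1.08 -0.41]
rod in tool [ 0.9956  0.0939 -0.0034] Fa -8.25 along mm 226.42 perp mm 0.21
```

Call:
move_arm(steps=[{"dx": -0.03, "dy": 0, "dz": -0.03, "spin": 0}, {"dx": -0.03, "dy": 0, "dz": -0.02, "spin": 0}, {"dx": 0, "dy": 0, "dz": 0, "spin": 0}])

```text
time: 15.9
ee_pos: [0.5152, 0.0784, 0.2784]
eef_rot: [0.697, 0.717, -0.001, 0.001]
ft_force: [0.6, -7.0, 3.5]
width: 0.0079
grip_force: 40.0
```

Call:
move_arm(steps=[{"dx": 0, "dy": 0, "dz": 0, "spin": 0}, {"dx": 0, "dy": 0, "dz": 0, "spin": 0}, {"dx": 0, "dy": 0, "dz": 0, "spin": 0}, {"dx": 0, "dy": 0, "dz": 0, "spin": 0}, {"dx": 0, "dy": 0, "dz": 0, "spin": 0}, {"dx": 0, "dy": 0, "dz": 0, "spin": 0}], claw=4.5)

```text
time: 16.5
ee_pos: [0.5148, 0.0802, 0.2784]
eef_rot: [0.697, 0.717, -0.0, -0.0]
ft_force: [0.7, -0.3, -0.1]
width: 0.043
grip_force: 0.0
```

Call:
move_arm(steps=[{"dx": 0, "dy": 0, "dz": -0.5, "spin": 0}, {"dx": 0, "dy": 0, "dz": -1, "spin": 0}, {"dx": 0, "dy": 0, "dz": -1, "spin": 0}, {"dx": 0, "dy": 0, "dz": -1, "spin": 0}, {"dx": 0, "dy": 0, "dz": -1.5, "spin": 0}, {"dx": 0, "dy": 0, "dz": -2, "spin": 0}, {"dx": 0, "dy": 0, "dz": -2, "spin": 0}, {"dx": 0, "dy": 0, "dz": 0, "spin": 0}, {"dx": 0, "dy": 0, "dz": 0, "spin": 0}])

```text
time: 17.4
ee_pos: [0.5149, 0.0801, 0.3691]
eef_rot: [0.697, 0.717, 0.0, 0.001]
ft_force: [-0.7, 0.3, -0.1]
width: 0.0453
grip_force: 0.0
```

```bash
python3 -c "
from h import *
rs();c=snap('wrist','w6.png')"
```

```text
t 17.4 p [0.5149 0.0801 0.3691] grasp [0.5151 0.08   0.2051] tooly yaw 0.0288 F [-0.73  0.29 -0.05] T [-0.027 -0.08  -0.046] w 0.0453 g 0.0 q [ 0.5   0.22 -0.83  1.75  0.17  1.25 -0.34]
rod in tool [ 9.954e-01  9.600e-02 -3.000e-04] Fa 0.24 along mm 228.29 perp mm -0.13
```

View pics/w6.png

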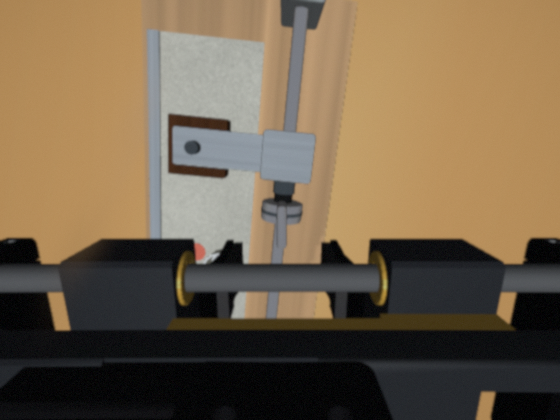

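The wrist view shows the wing, (282,205) to (281,247), nearly parallel to the rod, and the collar (282,211) against the bumper nose (284,195). I'll check carriage shift and collar position before handing in.

```bash
python3 -c "
from h import *
c=load('w6.npz');pr=PR
a=onz(c,282.5,206,.122);b=onz(c,281.5,247,.122);print('wing mid along',((a+b)/2-pr)@A,'screw',np.arctan2(*(a-b)[[1,0]])-1.5035)
f=onz(c,286,182,.082);print('carriage face along',(f-pr)@A)
t0=load('top0.npz')['img'];t1=snap('top','t6.png')['img']
print('top bumper-side edge of carriage rows, col profile 225-260, before/after')
for t in (t0,t1): print(t[213:221,222:250].mean((0,2)).astype(int))
print('arm of carriage');
for t in (t0,t1): print(t[228:234,220:250].mean((0,2)).astype(int))
"
```

```text
wing mid along 0.22740149083071373 screw 0.07341070460749055
carriage face along 0.2574567757679464
top bumper-side edge of carriage rows, col profile 225-260, before/after
[ 95  95  97  84 125 112 113 117 111 111 115 115 114 113 112 115 115 114
 112 113 132  33  39  47  47  48  39  26]
[139 138 132  89  89 112 131 132 133 134 133 131 133 132 129 128 128 129
 129 128 128 127 128 127 126 128 130 129]
arm of carriage
[130 130 129 129 130 129 130 104 121 117 119 114 114 115 117 117 118 113
 111 115 126 112 126 128 127 124 124 126 125 125]
[153 154 155 112  75 101 148 155 153 154 120 100  88 109 110 110 115 118
 119 119 120 121 124 124 125 126 127 128 130 131]
```

```bash
python3 -c "
from h import *
print(job.close_job())"
```

```text
the job is handed in; nothing more can be done
None
```

I loosened the screw, slid the collar to the bumper, pressed it with about 3.6 N above sliding friction, and re-tightened the screw to about 0.08 rad. The job is handed in but no verdict came back, and I could not measure the carriage's shift directly because the arm blocked the top view.

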